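Drive out stuck dowel pins and comb them into the drying tray

TASK

Drive every stuck dowel pin out of the guide block with the drift punch, pushing from the entry side so that each drops into the grooved tray. Then comb the held rake through the tray until every pin lies settled in a groove, parallel to the grooves. Keep the gripper fingers off the clean pins, leave the other labware alone, and finish with the punch lying flat on the blue mat and the rake standing on its tines on the green mat.

Things in the scene. Friction and masses are not known exactly. Their poses are not given: they have to be found in the camera images.
- station: Pin press-out station, fixed: dark grey guide block along the +y side of a white tray. Origin at table level under the tray's centre; z up, y across the tray towards the block, x along the row of bores. Tray inside: x -100 to 100 mm, y -65 to 65 mm; its walls (x ends and -y side) reach 30 mm above the table, the block closes the +y side.
- tray_floor (a point): Centre of the tray floor, 6 mm above the table; axes as the station's. A pin settled in a groove has its axis 6 mm above this floor; a pin lying across the ridges about 17 mm. At first no loose pin reaches beyond |x| = 65 mm.
- ridges (a point): Centre of the groove field, level with the ridge tops, 17 mm above the table (11 mm above the tray floor). Eleven blue round-topped ridges 4 mm wide run along station y, 17 mm apart (x = 0, +-17, ... +-85 mm), leaving 12 grooves 13 mm wide. A settled pin's top stands 1 mm above the ridges, so tines 3 to 7 mm above the ridges clear it and catch unsettled ones.
- block_exit (a point): Exit of bore 1, in the block's exit face above the tray, 38 mm above the table. The block spans station x -80 to 80 mm, y 65 mm (exit face) to 121 mm (light grey entry face), top 65 mm above the table; dark spring-plunger knobs on it reach to 80 mm. Slots in its top show the brass pins in the bores.
- bore0 (a point): Centre of the entry hole of bore 0, in the entry face (station y = 121 mm), 38 mm above the table, station x = -51 mm; axes as the station's. The hole is 11 mm wide for 6 mm (too narrow for the pin), then 13 mm wide for 50 mm to the exit face. The punch goes in along -y.
- bore1 (a point): Centre of the entry hole of bore 1, in the entry face (station y = 121 mm), 38 mm above the table, station x = -17 mm; axes as the station's. The hole is 11 mm wide for 6 mm (too narrow for the pin), then 13 mm wide for 50 mm to the exit face. The punch goes in along -y.
- bore2 (a point): Centre of the entry hole of bore 2, in the entry face (station y = 121 mm), 38 mm above the table, station x = 17 mm; axes as the station's. The hole is 11 mm wide for 6 mm (too narrow for the pin), then 13 mm wide for 50 mm to the exit face. The punch goes in along -y.
- bore3 (a point): Centre of the entry hole of bore 3, in the entry face (station y = 121 mm), 38 mm above the table, station x = 51 mm; axes as the station's. The hole is 11 mm wide for 6 mm (too narrow for the pin), then 13 mm wide for 50 mm to the exit face. The punch goes in along -y.
- stuck0: Brass dowel pin, 12 mm diameter, 50 mm long, 48 g, polished; origin at its centre, x along the pin. Stuck in bore 0 (may be absent), near end 6 to 8 mm behind the entry face, held by a spring plunger: 5 to 15 N along station -y drives it. It drops into the tray once the punch tip is 10 to 18 mm out of the exit face (66 to 74 mm in).
- stuck1: Brass dowel pin, 12 mm diameter, 50 mm long, 48 g, polished; origin at its centre, x along the pin. Stuck in bore 1 (may be absent), near end 6 to 8 mm behind the entry face, held by a spring plunger: 5 to 15 N along station -y drives it. It drops into the tray once the punch tip is 10 to 18 mm out of the exit face (66 to 74 mm in).
- stuck2: Brass dowel pin, 12 mm diameter, 50 mm long, 48 g, polished; origin at its centre, x along the pin. Stuck in bore 2 (may be absent), near end 6 to 8 mm behind the entry face, held by a spring plunger: 5 to 15 N along station -y drives it. It drops into the tray once the punch tip is 10 to 18 mm out of the exit face (66 to 74 mm in).
- stuck3: Brass dowel pin, 12 mm diameter, 50 mm long, 48 g, polished; origin at its centre, x along the pin. Stuck in bore 3 (may be absent), near end 6 to 8 mm behind the entry face, held by a spring plunger: 5 to 15 N along station -y drives it. It drops into the tray once the punch tip is 10 to 18 mm out of the exit face (66 to 74 mm in).
- loose0: Brass dowel pin, 12 mm diameter, 50 mm long, 48 g, polished; origin at its centre, x along the pin. Already lying askew across the ridges in the tray (may be absent).
- loose1: Brass dowel pin, 12 mm diameter, 50 mm long, 48 g, polished; origin at its centre, x along the pin. Already lying askew across the ridges in the tray (may be absent).
- punch: Drift punch, 0.12 kg, lying on the blue mat: red handle block 64 mm long (x) x 20 mm wide (y) x 26 mm high (z), with a steel nose 7 mm in diameter and 80 mm long pointing along its +x, 13 mm above its underside. Origin: centre of the handle's underside. Lies flat with z up.
- punch_tip (a point): End of the punch nose, 112 mm along x from the punch origin and 13 mm above its underside.
- rake: Hand rake, 0.2 kg, standing on its tines on the green mat. Two rows of five steel tines (20 mm wide, 3.5 mm gaps, 24 mm long, 5 mm thick) along its y, rows at x = +-14.5 mm; dark head 34 x 114 mm on them, 24 to 34 mm high; orange upright grip 22 mm (x) x 44 mm (y), 34 to 78 mm high. Origin: centre between the tine tips, at their level. It combs along its x.
- punch_mat: Blue mat fixed on the bench, 170 (x) x 210 (y) x 3 mm, origin at the centre of its underside: home of the punch.
- rake_mat: Green mat fixed on the bench, 170 (x) x 190 (y) x 3 mm, origin at the centre of its underside: home of the rake.
- reagent: Bystander: clear jar with a blue cap, 60 mm diameter, 70 mm high; origin under its centre.
- tip_box: Bystander: teal pipette-tip box with clear lid, 85 x 120 x 65 mm; origin under its centre.
- tube_rack: Bystander: white rack with purple top, 80 x 120 x 60 mm; origin under its centre.

How it is judged:
By the outcome, as a careful person would: the job done as asked, in the order asked, and still so for the second after the job is handed in, with the robot touching nothing.
Of stuck0, stuck1, stuck2, stuck3 only 3 to 4 are there at a start; the rules pass over those that are not, and their reading is None.
Of loose0, loose1 only 1 to 2 are there at a start; the rules pass over those that are not, and their reading is None.
At some moment in a run one of punch, rake may be knocked a few centimetres aside while the robot is not near it.
It also fails if it takes over 200 s, if anything falls off the work surface, if the arm or the gripper's body presses on something with over 40 N, if the wrist force passes 120 N, or if a joint passes its speed limit or range.

ROBOT

A 6-joint arm with a two-finger parallel gripper is mounted at the origin on the work surface. World frame = base frame: x ahead of the robot, y to its left, z up, the work surface at z = 0. Lengths are in m, angles in rad, forces in N, time in s.
With the tool pointing down it reaches from about 0.3 to 0.875 m from the base axis. Payload 6.4 kg.
Tool frame: the origin (TCP) lies between the finger pads; the fingertips stand 19 mm ahead of it and the grasp point (between the pads) is the TCP; z points along the fingers, y is the direction in which the jaws open and shut (so a half turn about z gives the same grasp; the last joint's range is limited). The gripper opens to 85 mm and grips with 20 to 120 N. Pads are 22 mm wide; open, the fingers measure 114 mm over their backs; the gripper's body (76 mm by 85 mm) begins 54 mm behind the grasp point. The pads swing forward as they close: fully open they stand 13 mm farther back than shut.
Start: joints at [0.987, 0.181, 1.607, -0, 1.354, -0.206], TCP at [0.212, 0.534, 0.25] pointing down, gripper open.
Joint ranges: [-2.99, 2.99], [-0.89, 2.07], [0.3, 2.58], [-1.14, 4.28], [0, 2.63], [-3.12, 3.12]. Speed limits (rad/s): [2.57, 2.57, 3.01, 3.14, 3.14, 3.14].

INTERFACE

Orientations are given as a unit quaternion [w, x, y, z].
In Python, from bench import * gives the robot as it stands.
- The arm moves only by the tool apply_moves, never from a script. Its argument "moves" is a list that holds one entry, the list of rows, each a list of 7 numbers: the shift along the tool's x, y, z in cm, then the turn, a rotation vector about the tool's x, y, z in rad, then the opening, from 0 (shut) to 1 (fully open). A call has 1 to 8 rows; each row is the pose to reach, as a shift and turn from the pose commanded when the call began, along the tool's axes at that moment; what a row does not reach only later rows make up. A row lasts 1/10 s, in which the tool goes at most 50 mm and 8.59 degrees, less where a joint would pass 70% of its speed; a pose out of reach is approached as far as the arm can. A call with a gripper value outside its range is refused whole. The fingers move at their own pace and stop on an object; the grip force is fixed at half the most. Time passes only in rows, so rows that repeat a pose let the fingers close. It gives the time, the measured TCP pose, the force and the opening at its end, in the units of the state.
- get_obs(): the state, without advancing time (a new reading comes with each control period).
- camera(name): name is "side" or "top"; returns the picture (480x640x3 uint8, red, green, blue); there is no depth.
- get_calibration(name): a dict with "vertical_fov" (degrees; the focal length in pixels is half the picture's height over the tangent of half this angle, whatever the lens; pixels are square), "cx", "cy" (the principal point, pixels), "R" (3x3) and "t" (3): a world point X has camera coordinates R X + t. Camera axes: x right, y down, z forward; pixel columns grow to the right and rows downward; lengths in m; the calibration is good to about 2 mm. A picture is of the moment at which its call begins. get_calibration takes no time and is no camera call.
- hand_in(): hands the job in, once; it reports no verdict.
The state is a dict: "time_s": time; "q": joint angles; "dq": joint speeds; "joint_efforts": joint torques, N m; "eef_pos": TCP position; "eef_rot": TCP orientation; "wrist_force": force on the tool from outside, world axes, zero at the start; "torque": the same for the moment, N m; "opening": opening from 0.0 (shut) to 1.0 (fully open).
Only numpy, scipy, OpenCV 4.12 (cv2) and the standard library are available. Lean on these libraries where they do the work, as an engineer would, in place of code of your own. Each camera call takes 0.05 s, during which the arm holds its last target. There are 200 camera calls.

## Working session

There is one attempt and no reset: what is moved stays moved. The work goes in short steps, Python scripts to look and compute and a tool call to move; the robot and the scene stay as the last step left them, time stands still between calls to the robot, and variables do not carry over. Pictures are saved under pics/ and viewed, about 12 in all and at most 16, crops included, and the job is handed in when it is done.

Besides the shell and the picture viewer there is one more tool, called after "Request:" in YAML: its name, and indented under it one key for each argument. apply_moves: Moves the arm, as the interface text tells. Its arguments: {"type":"object","properties":{"moves":{"type":"array","items":{"type":"array","items":{"type":"array","items":{"type":"number"}}}}},"required":["moves"]}

```bash
ls; mkdir -p pics
python3 - <<'E'
from bench import *
import cv2,numpy as np
print(get_obs())
for n in("top","side"):
    im=camera(n); cv2.imwrite(f"pics/{n}0.png",im[:,:,::-1]); print(n,get_calibration(n))
E
```

```text
pics
{'time_s': 0.0, 'q': array([ 9.86705158e-01,  1.81540927e-01,  1.60801951e+00,  2.52679884e-05,
        1.35378897e+00, -2.06247205e-01]), 'dq': array([-1.58676682e-04,  2.49553676e-04, -6.69207040e-04,  7.91574014e-04,
       -1.44035063e-03, -6.54360857e-05]), 'joint_efforts': array([-3.16303940e-04, -4.44860387e+01, -3.51343524e+01, -4.52304466e-04,
        9.01541964e-03, -3.90405148e-05]), 'eef_pos': array([0.21178259, 0.53401738, 0.24937863]), 'eef_rot': array([-3.49528427e-04,  1.87802777e-01,  9.82206366e-01, -8.05933065e-04]), 'wrist_force': array([ 0.49092636, -0.16455733,  0.34688614]), 'torque': array([ 0.01795071,  0.03346719, -0.03625824]), 'opening': 0.994768425290309}
top {'vertical_fov': 56.15294907891542, 'cx': 321.8940231629101, 'cy': 237.64300401405362, 'R': array([[ 0.01316442, -0.99991212, -0.00156474],
       [-0.99099375, -0.01283842, -0.13329128],
       [ 0.13325948,  0.00330535, -0.99107567]]), 't': array([-0.01768257,  0.62923009,  0.85312481])}
side {'vertical_fov': 54.31329953600802, 'cx': 320.8700997557363, 'cy': 236.6053001179556, 'R': array([[ 0.99843064, -0.05484505, -0.01132563],
       [-0.04742251, -0.72042562, -0.69190898],
       [ 0.02978851,  0.69136022, -0.7218959 ]]), 't': array([-0.60933403,  0.08781169,  0.93513728])}
```

View pics/top0.png

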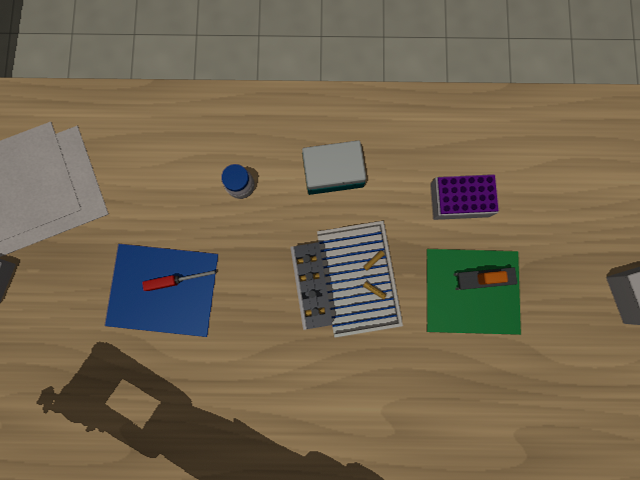

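View pics/side0.png

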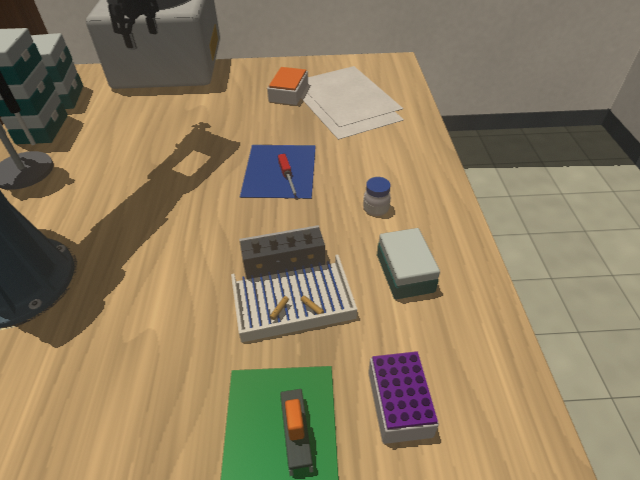

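```bash
cat > h.py <<'E'
from bench import *
import cv2,numpy as np
def cal(n):
    c=get_calibration(n); f=240/np.tan(np.radians(c["vertical_fov"]/2)); return c,f
def ray(n,uv,z):
    c,f=cal(n); uv=np.atleast_2d(uv).astype(float); R=np.array(c["R"]);t=np.array(c["t"])
    d=np.c_[(uv[:,0]-c["cx"])/f,(uv[:,1]-c["cy"])/f,np.ones(len(uv))]@R; o=-R.T@t
    return o+d*((z-o[2])/d[:,2])[:,None]
def proj(n,X):
    c,f=cal(n); p=np.atleast_2d(X)@np.array(c["R"]).T+c["t"]; return np.c_[f*p[:,0]/p[:,2]+c["cx"],f*p[:,1]/p[:,2]+c["cy"]]
def blob(im,cond,k=1):
    m=cond(*[im[:,:,i].astype(int) for i in range(3)]).astype(np.uint8)
    cs,_=cv2.findContours(m,cv2.RETR_EXTERNAL,cv2.CHAIN_APPROX_NONE)
    return sorted(cs,key=cv2.contourArea)[::-1][:k]
RED=lambda r,g,b:(r>110)&(g<60)&(b<60)
ORG=lambda r,g,b:(r>150)&(g>60)&(g<130)&(b<60)
BLUE=lambda r,g,b:(b>90)&(r<60)&(g<90)&(b>1.5*g)
GRN=lambda r,g,b:(g>80)&(r<60)&(b<90)
def crop(im,name,x0,y0,x1,y1,s): cv2.imwrite("pics/"+name,cv2.resize(im[y0:y1,x0:x1,::-1],None,fx=s,fy=s,interpolation=cv2.INTER_CUBIC))
E
python3 - <<'E'
from h import *
t=cv2.imread("pics/top0.png")[:,:,::-1];s=cv2.imread("pics/side0.png")[:,:,::-1]
a=cv2.resize(t[215:345,285:410,::-1],None,fx=4,fy=4,interpolation=cv2.INTER_CUBIC)
cv2.imwrite("pics/ca.png",cv2.resize(t[215:345,285:410,::-1],(625,650)[:2],interpolation=cv2.INTER_CUBIC)[:600])
for nm,c,z in(("red",RED,.029),("org",ORG,.081),("blue",BLUE,.003),("grn",GRN,.003)):
  for n,im in(("top",t),("side",s)):
    for q in blob(im,c,3 if nm in("org","blue") else 1):
      if cv2.contourArea(q)<30: continue
      r=cv2.minAreaRect(q); X=ray(n,cv2.boxPoints(r),z)
      print(nm,n,cv2.contourArea(q),np.round(r[0],1),"ctr",X.mean(0).round(4),(X-X.mean(0))[:2].round(4).tolist())
E
```

```text
red top 234.5 [157.7 282.8] ctr [0.5362 0.3167 0.029 ] [[0.0018, 0.0321, 0.0], [0.0154, -0.0274, 0.0]]
red side 95.5 [283.5 161.7] ctr [0.5359 0.3142 0.029 ] [[-0.0153, 0.0252, 0.0], [0.0018, 0.0348, 0.0]]
org side 460.0 [287.5  77.4] ctr [0.5506 0.6399 0.081 ] [[-0.0491, -0.0442, 0.0], [-0.045, 0.0731, 0.0]]
org side 365.5 [293.2 413.6] ctr [ 0.5536 -0.3381  0.081 ] [[-0.0122, 0.0202, 0.0], [0.0082, 0.0213, 0.0]]
blue top 7515.5 [161.  289.6] ctr [0.5241 0.3187 0.003 ] [[-0.0746, 0.1093, 0.0], [0.0951, 0.1032, 0.0]]
blue top 469.0 [234.  176.5] ctr [0.7629 0.1784 0.003 ] [[0.0269, 0.0266, 0.0], [0.0275, -0.0244, 0.0]]
blue side 1246.0 [265.5 178.8] ctr [0.4895 0.289  0.003 ] [[-0.0736, 0.07, 0.0], [0.0161, 0.1292, 0.0]]
blue side 88.5 [297.4 178.9] ctr [0.5681 0.2797 0.003 ] [[-0.0174, 0.0676, 0.0], [0.0093, 0.0712, 0.0]]
grn top 7489.0 [473.5 291.5] ctr [ 0.5287 -0.3206  0.003 ] [[-0.0875, 0.0965, 0.0], [0.085, 0.0934, 0.0]]
```

View pics/ca.png

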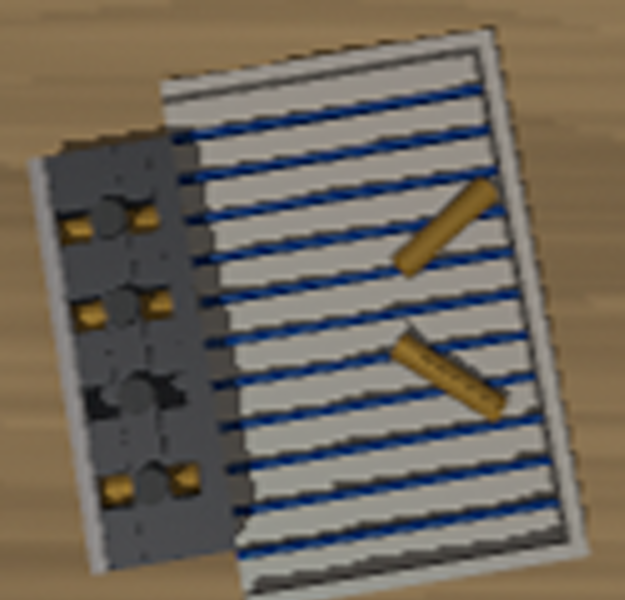

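Run:
```python
from h import *
t=cv2.imread("pics/top0.png")[:,:,::-1]
P=lambda c:np.array(c,float)/5+[285,215]-.4
E=ray("top",P([(30,157),(95,573)]),.065); W=ray("top",P([(162,84),(492,30),(588,552),(248,598)]),.03)
print("entry",E.round(4),np.linalg.norm(E[1]-E[0])); print("tray",W.round(4),[np.linalg.norm(W[i]-W[i-1]) for i in range(4)])
sub=t.copy(); m=np.zeros(t.shape[:2],bool); m[215:345,318:410]=1
g=t.astype(int); mm=(m&(g[:,:,2]>g[:,:,0]+30)).astype(np.uint8)
cs,_=cv2.findContours(mm,cv2.RETR_EXTERNAL,cv2.CHAIN_APPROX_NONE)
n,lab,st,ce=cv2.connectedComponentsWithStats(mm)
for i in range(1,n):
    if st[i,4]<40: continue
    v,u=np.where(lab==i); X=ray("top",np.c_[u,v],.017)[:,:2]; c=X.mean(0); d=np.linalg.svd(X-c)[2][0]; d*=np.sign(d[1])
    print(st[i,4],c.round(4),np.degrees(np.arctan2(-d[0],d[1])).round(2),((X-c)@d).min().round(4),((X-c)@d).max().round(4))
```

```text
entry [[0.6092 0.0508 0.065 ]
 [0.4516 0.0227 0.065 ]] 0.16013694255461633
tray [[ 6.436e-01  6.000e-04  3.000e-02]
 [ 6.675e-01 -1.328e-01  3.000e-02]
 [ 4.599e-01 -1.695e-01  3.000e-02]
 [ 4.404e-01 -3.610e-02  3.000e-02]] [np.float64(0.20653455835249937), np.float64(0.1355517129424216), np.float64(0.2108181310060366), np.float64(0.13485416691290683)]
114 [ 0.6342 -0.068 ] 10.11 -0.0615 0.0635
113 [ 0.6178 -0.072 ] 10.18 -0.0614 0.0653
101 [ 0.6008 -0.073 ] 10.12 -0.0624 0.062
75 [ 0.5815 -0.0608] 10.33 -0.0478 0.0472
59 [ 0.5635 -0.0564] 10.1 -0.0396 0.0384
100 [ 0.5513 -0.0841] 10.11 -0.061 0.0641
54 [ 0.5296 -0.0588] 10.03 -0.0333 0.0364
70 [ 0.5144 -0.0703] 10.19 -0.0441 0.0456
106 [ 0.5011 -0.0917] 10.07 -0.0631 0.0634
105 [ 0.4842 -0.0939] 10.23 -0.063 0.0632
116 [ 0.4674 -0.0962] 10.08 -0.0644 0.0634
```

```bash
cat >> h.py <<'E'
from scipy.spatial.transform import Rotation as Ro
YAW=np.radians(10.13); SX=np.array([np.cos(YAW),np.sin(YAW)]); SY=np.array([-np.sin(YAW),np.cos(YAW)]); O=np.array([.5517,-.0824])-.0005*SX
def st(x,y): return O+x*SX+y*SY
def plan(p,yaw):
    o=get_obs(); w,x,y,z=o["eef_rot"]; R=Ro.from_quat([x,y,z,w]).as_matrix()
    G=np.c_[[np.cos(yaw),np.sin(yaw),0],[np.sin(yaw),-np.cos(yaw),0],[0,0,-1]]
    print("t",round(o["time_s"],2),"pos",o["eef_pos"].round(4),"op",round(o["opening"],3),"F",o["wrist_force"].round(1))
    print("cm",(R.T@(np.array(p)-o["eef_pos"])*100).round(2),"rv",Ro.from_matrix(R.T@G).as_rotvec().round(3))
E
python3 - <<'E'
from h import *
t=cv2.imread("pics/top0.png")[:,:,::-1]
tip=ray("top",(217,271),.016)[0]; h=np.array([.5362,.3167]); d=tip[:2]-h; print(tip,np.linalg.norm(d),np.degrees(np.arctan2(d[1],d[0])))
cv=blob(t,RED)[0]; r=cv2.minAreaRect(cv)
pt=np.array([[.5362,.3167,.25]]); plan([.5362,.3167,.10],np.radians(102))
E
```

```text
[0.56188275 0.20251749 0.016     ] 0.11703524589650077 -77.32358534830628
t 0.1 pos [0.2118 0.5341 0.2495] op 1.005 F [0.  0.5 1.3]
cm [-38.17  -8.21  14.95] rv [-0.002  0.     0.984]
```

Request:
apply_moves:
  moves:
    - [[-38.1, -8.2, 13, 0, 0, 0.972, 1], [-38.1, -8.2, 13, 0, 0, 0.972, 1], [-38.1, -8.2, 13, 0, 0, 0.972, 1], [-38.1, -8.2, 13, 0, 0, 0.972, 1], [-38.1, -8.2, 13, 0, 0, 0.972, 1], [-38.1, -8.2, 13, 0, 0, 0.972, 1], [-38.1, -8.2, 13, 0, 0, 0.972, 1], [-38.1, -8.2, 13, 0, 0, 0.972, 1]]

```text
time_s: 0.9
eef_pos: [0.5286, 0.322, 0.1227]
eef_rot: [-0.0, 0.626, 0.78, -0.0]
wrist_force: [0.5, 0.9, 0.1]
opening: 1.0
```

Run:
```python
from h import *
plan([.5365,.3145,.024],np.radians(102.7))
t=camera("top"); s=camera("side")
for n,im,z in(("top",t,.029),("side",s,.029)):
  for q in blob(im,RED,2): r=cv2.minAreaRect(q);print(n,cv2.contourArea(q),r,ray(n,r[0],z).round(4))
```

```text
t 0.9 pos [0.5286 0.322  0.1227] op 1.0 F [0.5 0.9 0.1]
cm [-0.9   0.62  9.87] rv [-0.001 -0.    -0.003]
top 159.5 ((152.83529663085938, 283.7588195800781), (9.00261402130127, 21.042255401611328), 77.47119140625) [[0.5341 0.3262 0.029 ]]
top 0.0 ((503.0, 271.0), (2.0, 0.0), 180.0) [[ 0.5686 -0.3721  0.029 ]]
side 64.0 ((282.75, 159.75003051757812), (11.384199142456055, 7.273237228393555), 71.56504821777344) [[0.5342 0.3217 0.029 ]]
side 0.0 ((285.0, 167.0), (2.0, 0.0), 180.0) [[0.5397 0.2924 0.029 ]]
```

Request:
apply_moves:
  moves:
    - [[-0.9, 0.6, 5, 0, 0, 0, 1], [-0.9, 0.6, 8, 0, 0, 0, 1], [-0.9, 0.6, 9.8, 0, 0, 0, 1], [-0.9, 0.6, 9.8, 0, 0, 0, 1], [-0.9, 0.6, 9.8, 0, 0, 0, 0], [-0.9, 0.6, 9.8, 0, 0, 0, 0], [-0.9, 0.6, 9.8, 0, 0, 0, 0], [-0.9, 0.6, 9.8, 0, 0, 0, 0]]

```text
time_s: 1.8
eef_pos: [0.536, 0.3164, 0.0271]
eef_rot: [0.001, 0.625, 0.781, 0.001]
wrist_force: [-0.0, 0.3, 0.1]
opening: 0.33
```

Request:
apply_moves:
  moves:
    - [[0, 0, 0, 0, 0, 0, 0], [0, 0, 0, 0, 0, 0, 0], [0, 0, 0, 0, 0, 0, 0], [0, 0, -2, 0, 0, 0, 0], [0, 0, -5, 0, 0, 0, 0], [0, 0, -8, 0, 0, 0, 0], [0, 0, -8, 0, 0, 0, 0], [0, 0, -8, 0, 0, 0, 0]]

```text
time_s: 2.6
eef_pos: [0.5354, 0.316, 0.1062]
eef_rot: [0.0, 0.625, 0.781, 0.0]
wrist_force: [-1.2, -0.3, -1.4]
opening: 0.215
```

Run:
```python
from h import *
y=YAW+np.pi/2
for b in (-.051,.017,.051):
    plan([*st(b,.121+.112+.05),.10],y)
t=camera("top");s=camera("side")
a=t[200:340,90:300];b=s[90:290,200:350]
cv2.imwrite("pics/g1.png",np.hstack([cv2.resize(a,(630,420)),cv2.resize(b,(315,420))])[:,:800,::-1] if 0 else cv2.resize(np.hstack([cv2.resize(a,(630,420)),cv2.resize(b,(315,420))]),(800,356))[:,:,::-1])
```

```text
t 2.6 pos [0.5354 0.316  0.1062] op 0.215 F [-1.2 -0.3 -1.4]
cm [-10.73 -11.04   0.6 ] rv [ 0.001 -0.     0.044]
t 2.6 pos [0.5354 0.316  0.1062] op 0.215 F [-1.2 -0.3 -1.4]
cm [-11.03  -4.25   0.61] rv [ 0.001 -0.     0.044]
t 2.6 pos [0.5354 0.316  0.1062] op 0.215 F [-1.2 -0.3 -1.4]
cm [-11.18  -0.85   0.61] rv [ 0.001 -0.     0.044]
```

View pics/g1.png

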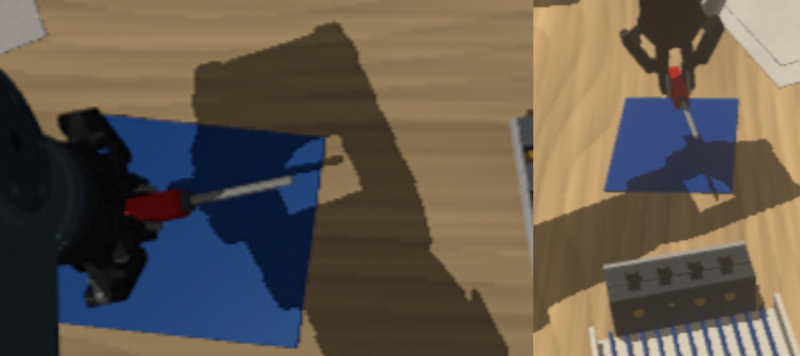

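Request:
apply_moves:
  moves:
    - [[-4, -0.9, 0, 0, 0, 0.044, 0], [-8, -0.9, 0, 0, 0, 0.044, 0], [-11.2, -0.9, 2, 0, 0, 0.044, 0], [-11.2, -0.9, 4, 0, 0, 0.044, 0], [-11.2, -0.9, 5.6, 0, 0, 0.044, 0], [-11.2, -0.9, 5.6, 0, 0, 0.044, 0], [-11.2, -0.9, 5.6, 0, 0, 0.044, 0], [-11.2, -0.9, 5.6, 0, 0, 0.044, 0]]

```text
time_s: 3.5
eef_pos: [0.5514, 0.2055, 0.0503]
eef_rot: [0.0, 0.641, 0.767, 0.0]
wrist_force: [-0.0, 0.1, -1.1]
opening: 0.218
```

Run:
```python
from h import *
plan([*st(.051,.121+.112+.05),.05],YAW+np.pi/2)
t=camera("top");s=camera("side")
cv2.imwrite("pics/_t2.png",t[:,:,::-1]);cv2.imwrite("pics/_s2.png",s[:,:,::-1])
tp=proj("top",[*st(.051,.171),.038])[0];sp=proj("side",[*st(.051,.171),.038])[0];print(tp,sp)
def C(im,p,n=40):
    x,y=int(p[0]),int(p[1]); print(x-n,y-n); return cv2.resize(im[y-n:y+n,x-n:x+n],(400,400),interpolation=cv2.INTER_CUBIC)
cv2.imwrite("pics/g2.png",np.hstack([C(t,tp),C(s,sp)])[:,:,::-1])
```

```text
t 3.5 pos [0.5514 0.2055 0.0503] op 0.218 F [-0.   0.1 -1.1]
cm [-0.05  0.01  0.03] rv [ 0.001 -0.     0.001]
[268.91240517 266.2737107 ] [299.83441844 220.59704653]
228 226
259 180
```

View pics/g2.png

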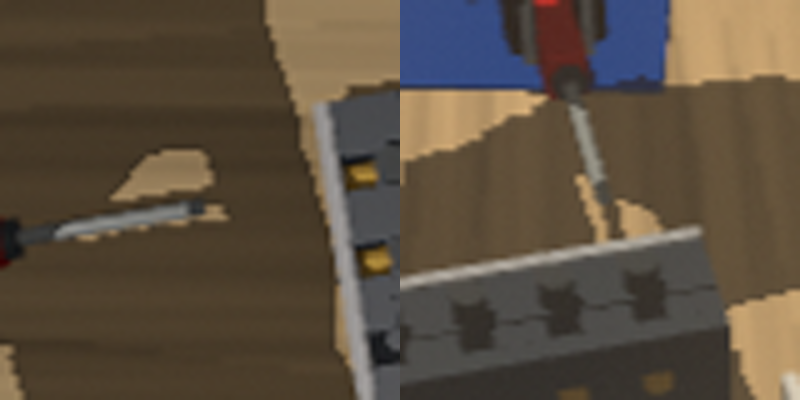

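```bash
cat >> h.py <<'E'
def nose(n,im,p,half=(30,30)):
    """grey pixels' axis near the expected tip p: fitted points along the nose"""
    x,y=int(p[0]),int(p[1]); a=im[y-half[1]:y+half[1],x-half[0]:x+half[0]].astype(float)
    return a,(x-half[0],y-half[1])
E
python3 - <<'E'
from h import *
t=cv2.imread("pics/_t2.png")[:,:,::-1].astype(int);s=cv2.imread("pics/_s2.png")[:,:,::-1].astype(int)
def W(im): return np.clip(18-(im[:,:,0]-im[:,:,2]),0,30)
w=W(t)
print("top");
for u in range(232,274,2):
    c=w[258:282,u].astype(float); print(u,c.sum(),(c@np.arange(258,282)/max(c.sum(),1)).round(2),end=" | ")
w=W(s);print("\nside")
for v in range(196,228,2):
    c=w[v,285:308].astype(float); print(v,c.sum(),(c@np.arange(285,308)/max(c.sum(),1)).round(2),end=" | ")
print()
# expected axis projections
for y in(.171,.211,.241): print(y,proj("top",[*st(.051,y),.038]).round(2),proj("side",[*st(.051,y),.038]).round(2))
for y in(.171,.211,.241): print(y,proj("top",[*st(.051,y),.038+.005]).round(2),proj("side",[*st(.051,y),.043]).round(2))
E
```

```text
top
232 67.0 273.54 | 234 50.0 272.88 | 236 53.0 272.21 | 238 48.0 272.02 | 240 45.0 271.76 | 242 47.0 271.32 | 244 45.0 271.07 | 246 41.0 270.73 | 248 42.0 270.02 | 250 43.0 270.05 | 252 41.0 269.63 | 254 46.0 269.02 | 256 45.0 269.02 | 258 41.0 268.61 | 260 44.0 268.0 | 262 47.0 268.06 | 264 51.0 267.35 | 266 51.0 267.1 | 268 27.0 267.11 | 270 0.0 0.0 | 272 0.0 0.0 | 
side
196 461.0 298.08 | 198 79.0 300.96 | 200 11.0 293.55 | 202 5.0 294.2 | 204 2.0 295.0 | 206 4.0 295.0 | 208 2.0 296.0 | 210 3.0 296.33 | 212 3.0 297.0 | 214 4.0 297.5 | 216 9.0 298.56 | 218 5.0 299.0 | 220 1.0 299.0 | 222 0.0 0.0 | 224 0.0 0.0 | 226 0.0 0.0 | 
0.171 [[268.91 266.27]] [[299.83 220.6 ]]
0.211 [[248.94 269.56]] [[296.17 208.13]]
0.241 [[233.93 272.04]] [[293.55 199.2 ]]
0.171 [[268.61 266.1 ]] [[299.73 218.9 ]]
0.211 [[248.53 269.4 ]] [[296.06 206.43]]
0.241 [[233.44 271.89]] [[293.42 197.51]]
```

Request:
apply_moves:
  moves:
    - [[0, -0.05, 1.2, 0, 0, 0, 0], [0, -0.05, 2.2, 0, 0, 0, 0], [0, -0.05, 2.4, 0, 0, 0, 0], [0, -0.05, 2.4, 0, 0, 0, 0], [0, -0.05, 2.4, 0, 0, 0, 0]]

```text
time_s: 4.1
eef_pos: [0.5507, 0.2048, 0.0266]
eef_rot: [-0.0, 0.642, 0.767, -0.0]
wrist_force: [-4.9, -1.1, 13.0]
opening: 0.222
```

Request:
apply_moves:
  moves:
    - [[0, 0, 0.1, 0, 0, 0, 0], [0, 0, 0.1, 0, 0, 0, 0]]

```text
time_s: 4.3
eef_pos: [0.5507, 0.2048, 0.0266]
eef_rot: [-0.0, 0.642, 0.767, -0.0]
wrist_force: [-8.7, -2.7, 22.2]
opening: 0.222
```

Request:
apply_moves:
  moves:
    - [[0, 0, 0.1, 0, 0, 0, 0], [0, 0, 0.1, 0, 0, 0, 0]]

```text
time_s: 4.5
eef_pos: [0.5507, 0.2048, 0.0265]
eef_rot: [-0.0, 0.642, 0.767, -0.0]
wrist_force: [-12.6, -4.1, 29.3]
opening: 0.221
```

Request:
apply_moves:
  moves:
    - [[0, 0, 0.1, 0, 0, 0, 0], [0, 0, 0.1, 0, 0, 0, 0]]

```text
time_s: 4.7
eef_pos: [0.5508, 0.2047, 0.0264]
eef_rot: [-0.0, 0.641, 0.767, -0.0]
wrist_force: [-15.0, -4.5, 37.8]
opening: 0.217
```

Request:
apply_moves:
  moves:
    - [[0, 0, -1, 0, 0, 0, 0], [0, 0, -2.7, 0, 0, 0, 0], [0, 0, -2.8, 0, 0, 0, 0], [0, 0, -2.8, 0, 0, 0, 0], [0, 0, -2.8, 0, 0, 0, 0]]

```text
time_s: 5.2
eef_pos: [0.5498, 0.2045, 0.0495]
eef_rot: [-0.001, 0.642, 0.767, -0.001]
wrist_force: [0.3, 0.2, -1.2]
opening: 0.22
```

Run:
```python
from h import *
plan([*st(.051,.121+.112+.05),.0516],YAW+np.pi/2)
t=camera("top").astype(int);s=camera("side").astype(int)
W=lambda im: np.clip(18-(im[:,:,0]-im[:,:,2]),0,30)
w=W(t)
for u in range(240,274,4):
    c=w[258:282,u].astype(float); print(u,c.sum(),(c@np.arange(258,282)/max(c.sum(),1)).round(2),end=" | ")
w=W(s);print()
for v in range(204,226,2):
    c=w[v,285:308].astype(float); print(v,c.sum(),(c@np.arange(285,308)/max(c.sum(),1)).round(2),end=" | ")
for n in("top","side"):
  print(n,[proj(n,[*st(x,y),.065])[0].round(1) for x,y in((.08,.121),(-.08,.121),(.08,.065),(-.08,.065))])
  print(n,[proj(n,[*st(x,y),.038])[0].round(1) for x,y in((.051,.065),(.017,.065),(-.017,.065),(-.051,.065))])
im=s.astype(np.uint8); cv2.imwrite("pics/g3.png",cv2.resize(im[220:300,230:340,::-1],(770,560),interpolation=cv2.INTER_CUBIC))
```

```text
t 5.2 pos [0.5498 0.2045 0.0495] op 0.22 F [ 0.3  0.2 -1.2]
cm [ 0.03  0.19 -0.21] rv [-0.002 -0.     0.   ]
240 45.0 272.78 | 244 44.0 272.0 | 248 40.0 271.02 | 252 39.0 270.69 | 256 42.0 270.02 | 260 43.0 269.0 | 264 40.0 268.65 | 268 53.0 268.06 | 272 0.0 0.0 | 
204 4.0 293.5 | 206 1.0 295.0 | 208 2.0 295.0 | 210 5.0 295.6 | 212 2.0 295.5 | 214 4.0 296.5 | 216 6.0 297.67 | 218 10.0 297.5 | 220 12.0 298.5 | 222 0.0 0.0 | 224 0.0 0.0 | top [array([290.6, 246.3]), array([303.7, 329.4]), array([319.2, 241.6]), array([332.9, 324.5])]
top [array([321.7, 257.6]), array([324.5, 274.5]), array([327.3, 291.6]), array([330.2, 308.8])]
side [array([318.3, 225.4]), array([238.8, 239.3]), array([324.9, 245.3]), array([242.1, 260.2])]
side [array([310.6, 257.2]), array([293.6, 260.3]), array([276.4, 263.5]), array([259. , 266.7])]
```

View pics/g3.png

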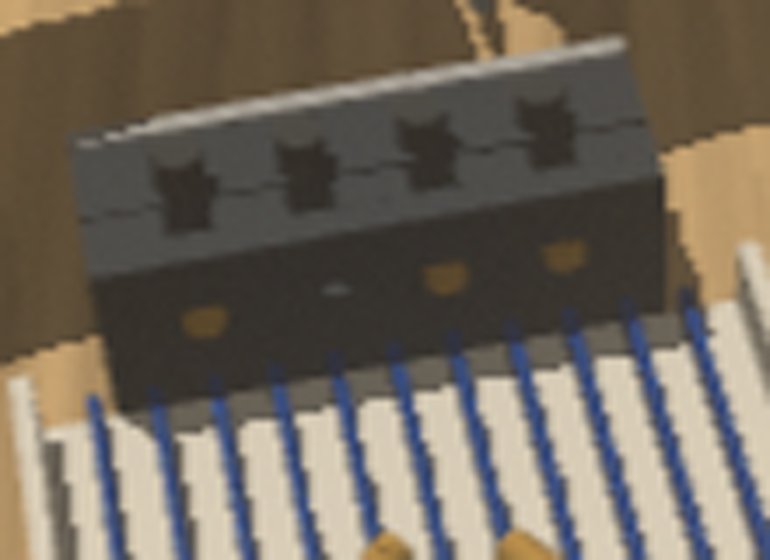

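Request:
apply_moves:
  moves:
    - [[0, 0.28, -0.2, 0, 0, 0, 0], [0, 0.28, -0.2, 0, 0, 0, 0], [0, 0.28, -0.2, 0, 0, 0, 0]]

```text
time_s: 5.6
eef_pos: [0.5534, 0.2051, 0.0526]
eef_rot: [0.0, 0.642, 0.767, 0.0]
wrist_force: [-0.5, 0.2, -1.4]
opening: 0.22
```

```bash
cat > nc.py <<'E'
from h import *
import sys
def chk(b,yt):
    """nose centre offset (mm along station x) in both views, for expected tip at station y=yt in front of bore x=b"""
    t=camera("top").astype(int);s=camera("side").astype(int); W=lambda im: np.clip(18-(im[:,:,0]-im[:,:,2]),0,30)
    for n,im,ax in(("top",t,0),("side",s,1)):
        w=W(im); r=[]
        for y in np.arange(yt+.008,yt+.05,.004):
            p=proj(n,[*st(b,y),.038])[0]; q=proj(n,[*st(b+.001,y),.038])[0]
            k=int(round(p[ax])); e=p[1-ax]+(k-p[ax])*0
            y2=proj(n,[*st(b,y+.004),.038])[0]; sl=(y2-p)[1-ax]/(y2-p)[ax]; e=p[1-ax]+(k-p[ax])*sl
            lo=int(e)-5; c=(w[lo:lo+12,k] if ax==0 else w[k,lo:lo+12]).astype(float)
            if c.sum()>(20 if ax==0 else 0): r.append(((c@np.arange(lo,lo+12))/c.sum()-e)/((q-p)[1-ax]-(q-p)[ax]*sl))
        print(n,np.round(r,1),"median",np.median(r).round(2))
    o=get_obs(); d=o["eef_pos"][:2]-O; print("TCP station",(d@SX*1000).round(1),(d@SY*1000).round(1),"z",(o["eef_pos"][2]*1000).round(1),o["wrist_force"].round(1),o["time_s"])
chk(float(sys.argv[1]),float(sys.argv[2]))
E
python3 nc.py .051 .171
```

```text
top [1.5 0.3 1.1 1.7 0.4 1.1 1.6 0.7 1.1 1.7 0.5] median 1.09
side [0.9 1.5 2.1 1.5 1.5 0.4 1.2 1.9 1.1 1.4 1.5] median 1.47
TCP station 52.6 282.7 z 52.6 [-0.1  0.5 -0.9] 5.7
```

Request:
apply_moves:
  moves:
    - [[0, -0.12, 0.1, 0, 0, 0, 0], [-1, -0.12, 0.1, 0, 0, 0, 0], [-2.5, -0.12, 0.1, 0, 0, 0, 0], [-4, -0.12, 0.1, 0, 0, 0, 0], [-4, -0.12, 0.1, 0, 0, 0, 0], [-4, -0.12, 0.1, 0, 0, 0, 0]]

```text
time_s: 6.3
eef_pos: [0.5595, 0.1645, 0.0518]
eef_rot: [-0.0, 0.643, 0.766, 0.0]
wrist_force: [0.9, 0.8, -1.1]
opening: 0.216
```

```bash
python3 nc.py .051 .131
```

```text
top [-0.8 -0.6 -0.4 -0.9 -0.2  0.4 -0.8 -0.7 -0.1 -0.9 -0.4] median -0.6
side [-0.6  0.4  4.9  0.6  0.2 -0.7 -0.1  0.9  0.1  0.6  0.9] median 0.43
TCP station 51.4 242.6 z 51.7 [-0.   0.4 -0.9] 6.4
```

Request:
apply_moves:
  moves:
    - [[-0.6, 0, 0, 0, 0, 0, 0], [-1.0, 0, 0, 0, 0, 0, 0], [-1.4, 0, 0, 0, 0, 0, 0], [-1.4, 0, 0, 0, 0, 0, 0]]

```text
time_s: 6.8
eef_pos: [0.5618, 0.1512, 0.0517]
eef_rot: [0.0, 0.642, 0.767, -0.0]
wrist_force: [0.5, -0.3, -2.7]
opening: 0.223
```

Request:
apply_moves:
  moves:
    - [[-0.8, 0, 0, 0, 0, 0, 0], [-1.6, 0, 0, 0, 0, 0, 0], [-2.4, 0, 0, 0, 0, 0, 0], [-3.2, 0, 0, 0, 0, 0, 0], [-4, 0, 0, 0, 0, 0, 0], [-4, 0, 0, 0, 0, 0, 0]]

```text
time_s: 7.4
eef_pos: [0.5686, 0.1115, 0.0514]
eef_rot: [-0.0, 0.642, 0.767, -0.0]
wrist_force: [0.9, -2.3, -4.0]
opening: 0.217
```

Request:
apply_moves:
  moves:
    - [[-0.8, 0, 0, 0, 0, 0, 0], [-1.6, 0, 0, 0, 0, 0, 0], [-2.2, 0, 0, 0, 0, 0, 0], [-2.6, 0, 0, 0, 0, 0, 0], [-3, 0, 0, 0, 0, 0, 0], [-3, 0, 0, 0, 0, 0, 0]]

```text
time_s: 8.0
eef_pos: [0.5738, 0.082, 0.0513]
eef_rot: [0.0, 0.642, 0.767, -0.0]
wrist_force: [1.4, -0.3, -8.7]
opening: 0.217
```

Run:
```python
from h import *
o=get_obs(); d=o["eef_pos"][:2]-O; print((d@SX*1000).round(1),(d@SY*1000).round(1),o["eef_pos"][2],o["wrist_force"])
t=camera("top");s=camera("side")
cv2.imwrite("pics/g4.png",np.hstack([cv2.resize(t[205:345,250:410],(457,400)),cv2.resize(s[200:340,220:360],(400,400))])[:,:800,::-1])
```

```text
51.2 157.9 0.05133389638529069 [ 1.35224496 -0.33480934 -8.715695  ]
```

View pics/g4.png

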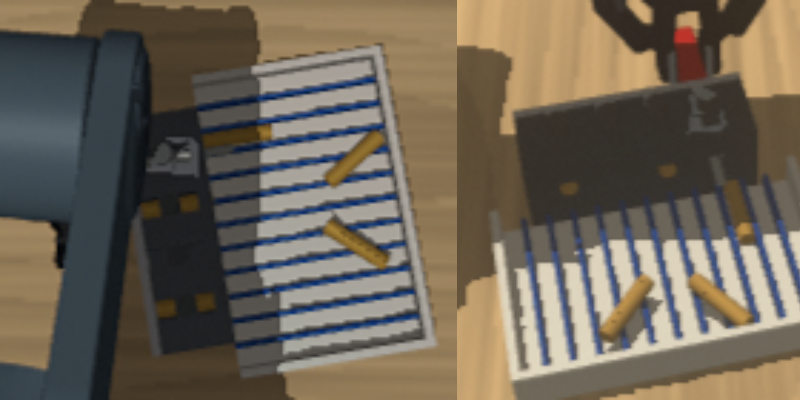

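Request:
apply_moves:
  moves:
    - [[2, 0, 0, 0, 0, 0, 0], [4, 0, 0, 0, 0, 0, 0], [6.5, 0, 0, 0, 0, 0, 0], [9, 0, 0, 0, 0, 0, 0], [9.3, 0, 0, 0, 0, 0, 0], [9.3, -1.5, 0.1, 0, 0, 0, 0], [9.3, -3.4, 0.1, 0, 0, 0, 0], [9.3, -3.4, 0.1, 0, 0, 0, 0]]

```text
time_s: 8.9
eef_pos: [0.5226, 0.1677, 0.0508]
eef_rot: [-0.0, 0.642, 0.767, -0.001]
wrist_force: [-0.4, -0.5, -1.4]
opening: 0.219
```

```bash
python3 nc.py .017 .140
```

```text
top [-2.5 -2.5 -2.3 -2.4 -2.5 -2.4 -2.5 -2.6 -2.5 -2.5 -2.5] median -2.51
side [ 3.9  2.8  0.3 -0.9 -0.4  0.6 -0.5 -0.3 -0.3 -0.8] median -0.33
TCP station 18.5 251.1 z 51.6 [-0.6  0.2 -0.9] 9.0
```

Run:
```python
from h import *
t=camera("top");s=camera("side")
print(proj("top",[[*st(.017,y),.038] for y in(.14,.22)]),proj("side",[[*st(.017,y),.038] for y in(.14,.22)]))
cv2.imwrite("pics/g5.png",np.hstack([cv2.resize(t[240:320,230:310],(400,400),interpolation=cv2.INTER_CUBIC),cv2.resize(s[180:260,245:325],(400,400),interpolation=cv2.INTER_CUBIC)])[:,:,::-1])
```

```text
[[286.98460903 280.70231931]
 [246.85861818 287.34493444]] [[286.66343335 233.56711812]
 [280.03883831 207.96602997]]
```

View pics/g5.png

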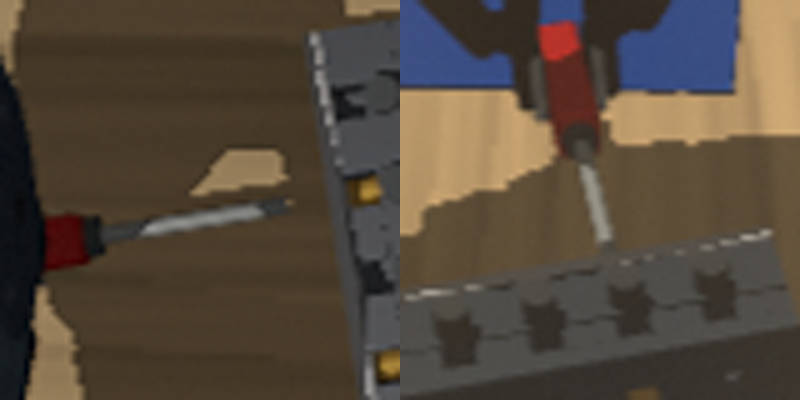

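Request:
apply_moves:
  moves:
    - [[-1, -0.07, 0.05, 0, 0, 0, 0], [-1.6, -0.07, 0.05, 0, 0, 0, 0], [-2.0, -0.07, 0.05, 0, 0, 0, 0], [-2.4, -0.07, 0.05, 0, 0, 0, 0], [-2.4, -0.07, 0.05, 0, 0, 0, 0]]

```text
time_s: 9.6
eef_pos: [0.5278, 0.1442, 0.0502]
eef_rot: [-0.0, 0.642, 0.767, 0.0]
wrist_force: [0.1, -0.6, -1.1]
opening: 0.218
```

Request:
apply_moves:
  moves:
    - [[-0.8, 0.02, 0, 0, 0, 0, 0], [-1.6, 0.02, 0, 0, 0, 0, 0], [-2.4, 0.02, 0, 0, 0, 0, 0], [-3.2, 0.02, 0, 0, 0, 0, 0], [-4, 0.02, 0, 0, 0, 0, 0], [-4, 0.02, 0, 0, 0, 0, 0]]

```text
time_s: 10.2
eef_pos: [0.5353, 0.1043, 0.0503]
eef_rot: [0.0, 0.642, 0.767, -0.0]
wrist_force: [0.3, -0.2, 0.5]
opening: 0.222
```

Request:
apply_moves:
  moves:
    - [[-0.8, 0, 0, 0, 0, 0, 0], [-1.6, 0, 0, 0, 0, 0, 0], [-2.2, 0, 0, 0, 0, 0, 0], [-2.6, 0, 0, 0, 0, 0, 0], [-3, 0, 0, 0, 0, 0, 0], [-3, 0, 0, 0, 0, 0, 0]]

```text
time_s: 10.8
eef_pos: [0.5403, 0.0753, 0.0502]
eef_rot: [0.0, 0.642, 0.767, -0.0]
wrist_force: [1.0, -0.5, -1.2]
opening: 0.216
```

Request:
apply_moves:
  moves:
    - [[2, 0, 0, 0, 0, 0, 0], [4, 0, 0, 0, 0, 0, 0], [6.5, 0, 0, 0, 0, 0, 0], [9, 0, 0, 0, 0, 0, 0], [9.3, 0, 0, 0, 0, 0, 0], [9.3, -3.4, 0, 0, 0, 0, 0], [9.3, -6.8, 0, 0, 0, 0, 0], [9.3, -6.8, 0, 0, 0, 0, 0]]

```text
time_s: 11.6
eef_pos: [0.4512, 0.1547, 0.0485]
eef_rot: [-0.002, 0.642, 0.767, -0.003]
wrist_force: [-0.2, -0.3, -1.5]
opening: 0.221
```

Run:
```python
from h import *
o=get_obs(); d=o["eef_pos"][:2]-O; print((d@SX*1000).round(1),(d@SY*1000).round(1),o["eef_pos"][2])
t=camera("top");s=camera("side")
print(proj("top",[[*st(-.051,y),.038] for y in(.14,.22)]),proj("side",[[*st(-.051,y),.038] for y in(.14,.22)]))
cv2.imwrite("pics/g6.png",np.hstack([cv2.resize(t[210:350,250:410],(457,400),interpolation=cv2.INTER_CUBIC),cv2.resize(s[180:320,220:340],(343,400),interpolation=cv2.INTER_CUBIC)])[:,:,::-1])
```

```text
-56.7 251.1 0.048548091092839266
[[292.29840002 315.17121329]
 [251.77246458 321.94508463]] [[253.83820178 239.31715985]
 [248.90559217 213.14721151]]
```

View pics/g6.png

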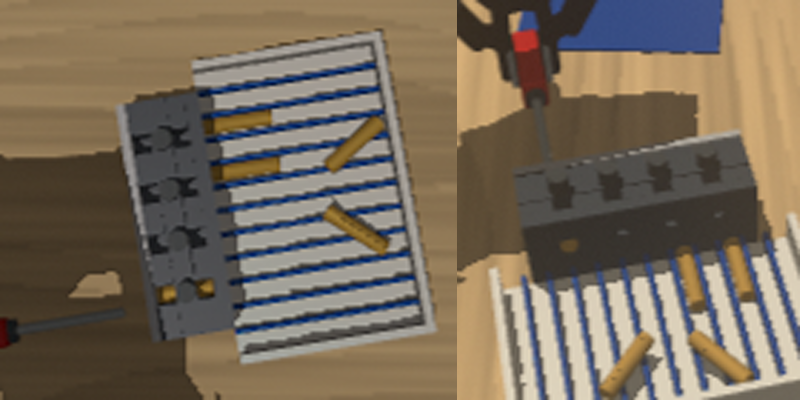

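Request:
apply_moves:
  moves:
    - [[0, 0, 0, 0, 0, 0, 0], [0, 0, 0, 0, 0, 0, 0], [0, 0, 0, 0, 0, 0, 0]]

```text
time_s: 12.0
eef_pos: [0.4578, 0.1553, 0.0504]
eef_rot: [0.0, 0.642, 0.767, 0.0]
wrist_force: [0.7, -0.5, -1.2]
opening: 0.218
```

```bash
python3 nc.py -.051 .140
```

```text
top [-0.3 -0.1 -0.8 -0.4 -0.2 -0.7 -0.3 -0.2 -0.8 -0.3 -0.2] median -0.29
side [ 2.8 -0.5 -0.7 -0.3  1.  -0.8 -0.8  0.1 -0.1 -0.3 -0.5] median -0.3
TCP station -50.6 250.6 z 50.2 [-1.1 -0.3 -0.7] 12.1
```

Settled and aligned; insert.

Request:
apply_moves:
  moves:
    - [[-1, 0.02, 0, 0, 0, 0, 0], [-1.6, 0.02, 0, 0, 0, 0, 0], [-2.0, 0.02, 0, 0, 0, 0, 0], [-2.4, 0.02, 0, 0, 0, 0, 0], [-2.4, 0.02, 0, 0, 0, 0, 0]]

```text
time_s: 12.6
eef_pos: [0.4612, 0.1316, 0.0502]
eef_rot: [-0.0, 0.642, 0.767, 0.0]
wrist_force: [0.1, 0.6, -0.5]
opening: 0.217
```

Request:
apply_moves:
  moves:
    - [[-0.8, 0, 0, 0, 0, 0, 0], [-1.6, 0, 0, 0, 0, 0, 0], [-2.4, 0, 0, 0, 0, 0, 0], [-3.2, 0, 0, 0, 0, 0, 0], [-4, 0, 0, 0, 0, 0, 0], [-4, 0, 0, 0, 0, 0, 0]]

```text
time_s: 13.2
eef_pos: [0.4688, 0.0913, 0.0503]
eef_rot: [0.0, 0.642, 0.767, -0.0]
wrist_force: [0.8, 0.5, -1.1]
opening: 0.218
```

Request:
apply_moves:
  moves:
    - [[-0.8, 0, 0, 0, 0, 0, 0], [-1.6, 0, 0, 0, 0, 0, 0], [-2.2, 0, 0, 0, 0, 0, 0], [-2.6, 0, 0, 0, 0, 0, 0], [-2.9, 0, 0, 0, 0, 0, 0], [-2.9, 0, 0, 0, 0, 0, 0]]

```text
time_s: 13.8
eef_pos: [0.4735, 0.0635, 0.0502]
eef_rot: [0.0, 0.642, 0.767, 0.0]
wrist_force: [0.2, -0.4, -0.0]
opening: 0.219
```

Request:
apply_moves:
  moves:
    - [[2, 0, 0, 0, 0, 0, 0], [4, 0, 0, 0, 0, 0, 0], [6.5, 0, 0, 0, 0, 0, 0], [9, 0, 0, 0, 0, 0, 0], [11, 0, 0, 0, 0, 0, 0], [13, 2, -3, 0, 0, 0, 0], [15, 4, -4, 0, 0, 0, 0], [15, 4, -4, 0, 0, 0, 0]]

```text
time_s: 14.6
eef_pos: [0.4898, 0.2214, 0.093]
eef_rot: [0.002, 0.641, 0.768, 0.003]
wrist_force: [0.9, -0.3, -1.0]
opening: 0.22
```

Run:
```python
from h import *
plan([.53,.32,.08],YAW+np.pi/2)
t=camera("top");s=camera("side")
cv2.imwrite("pics/g7.png",np.hstack([cv2.resize(t[210:350,250:530],(700,350),interpolation=cv2.INTER_CUBIC)])[:,:,::-1])
for q in blob(t,ORG,3): print(cv2.contourArea(q),cv2.minAreaRect(q))
```

```text
t 14.6 pos [0.4898 0.2214 0.093 ] op 0.22 F [ 0.9 -0.3 -1. ]
cm [8.98 5.7  1.34] rv [ 0.007 -0.001  0.002]
162.5 ((495.8565673828125, 277.422119140625), (9.32518196105957, 20.280006408691406), 84.80557250976562)
1.0 ((367.0000305175781, 285.5000305175781), (4.949747085571289, 0.7071067094802856), 45.0)
0.0 ((371.5, 288.5), (1.4142135381698608, 0.0), -135.0)
```

View pics/g7.png

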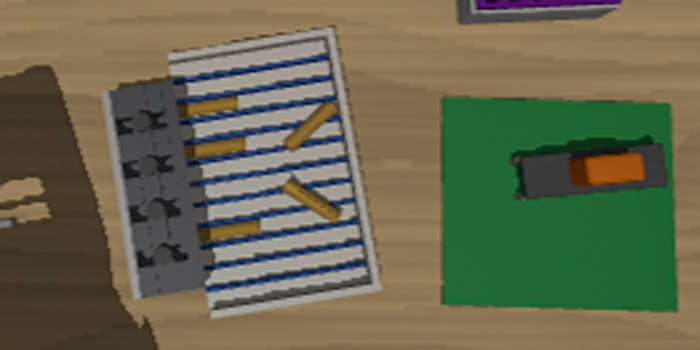

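Request:
apply_moves:
  moves:
    - [[5, 4, 0, 0, 0, 0, 0], [9, 6, 0, 0, 0, 0, 0], [11.5, 6.1, 2, 0, 0, 0, 0], [11.5, 6.1, 4, 0, 0, 0, 0], [11.5, 6.1, 5.3, 0, 0, 0, 0], [11.5, 6.1, 5.8, 0, 0, 0, 0], [11.5, 6.1, 5.8, 0, 0, 0, 0], [11.5, 6.1, 5.8, 0, 0, 0, 0]]

```text
time_s: 15.5
eef_pos: [0.5268, 0.3417, 0.0329]
eef_rot: [0.0, 0.642, 0.766, 0.0]
wrist_force: [-0.2, -0.2, -0.8]
opening: 0.223
```

Run:
```python
from h import *
plan([.53,.345,.0296],YAW+np.pi/2)
```

```text
t 15.5 pos [0.5268 0.3417 0.0329] op 0.223 F [-0.2 -0.2 -0.8]
cm [0.26 0.38 0.33] rv [ 0.001 -0.    -0.001]
```

Request:
apply_moves:
  moves:
    - [[0, 0, 0.2, 0, 0, 0, 0.2], [0, 0, 0.3, 0, 0, 0, 0.2], [0, 0, 0.3, 0, 0, 0, 0.2]]

```text
time_s: 15.8
eef_pos: [0.5264, 0.3424, 0.0296]
eef_rot: [0.0, 0.642, 0.767, 0.0]
wrist_force: [0.2, -0.4, -1.5]
opening: 0.217
```

Request:
apply_moves:
  moves:
    - [[0, 0, 0, 0, 0, 0, 0.5], [0, 0, 0, 0, 0, 0, 0.8], [0, 0, 0, 0, 0, 0, 0.8], [0, 0, 0, 0, 0, 0, 0.8], [0, 0, -3, 0, 0, 0, 0.8], [0, 0, -7, 0, 0, 0, 0.8], [0, 0, -11, 0, 0, 0, 1], [0, 0, -14, 0, 0, 0, 1]]

```text
time_s: 16.6
eef_pos: [0.5269, 0.3428, 0.1721]
eef_rot: [0.001, 0.642, 0.767, 0.001]
wrist_force: [0.8, 0.3, -0.3]
opening: 1.0
```

Run:
```python
from h import *
t=camera("top");s=camera("side")
for n,im in(("top",t),("side",s)):
  for q in blob(im,ORG,1):
    pass
  m=blob(im[:,400:] if n=="top" else im[330:,:],ORG,1)[0]; m=m+np.array([400,0] if n=="top" else [0,330])
  r=cv2.minAreaRect(m); X=ray(n,cv2.boxPoints(r),.081); print(n,r,X.mean(0).round(4),(X[1]-X[0]).round(4),(X[2]-X[1]).round(4))
  for q in blob(im,RED,1): r=cv2.minAreaRect(q); print(cv2.contourArea(q),ray(n,r[0],.029).round(3))
plan([.5687,-.35,.2],0)
cv2.imwrite("pics/g8.png",np.hstack([cv2.resize(t[240:340,420:530],(440,400),interpolation=cv2.INTER_CUBIC),cv2.resize(s[360:480,230:330],(333,400),interpolation=cv2.INTER_CUBIC)])[:,:,::-1])
```

```text
top ((496.0, 277.5), (9.0, 20.0), 90.0) [ 0.5529 -0.3377  0.081 ] [ 0.0005 -0.0376  0.    ] [-0.0169  0.0007  0.    ]
226.5 [[0.525 0.343 0.029]]
side ((293.2378234863281, 413.64019775390625), (28.933063507080078, 14.466531753540039), 83.6598129272461) [ 0.5536 -0.3381  0.081 ] [0.0207 0.0011 0.    ] [ 0.0035 -0.0416  0.    ]
79.5 [[0.524 0.341 0.029]]
t 16.7 pos [0.5293 0.3439 0.1753] op 0.999 F [ 0.5  0.3 -0.5]
cm [-68.99  -8.32  -2.69] rv [ 0.005 -0.01   1.748]
```

View pics/g8.png

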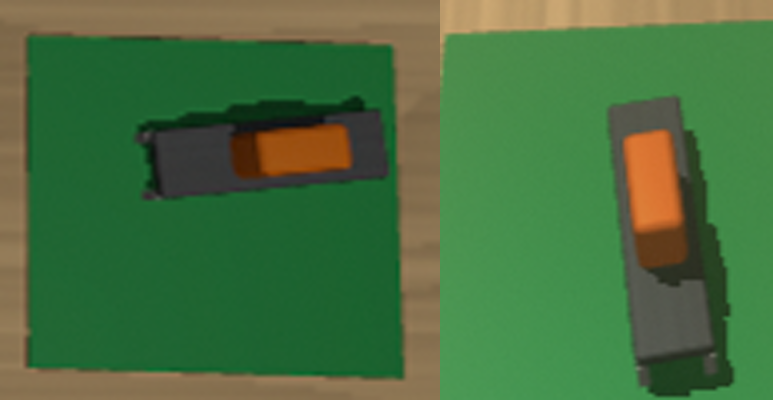

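Run:
```python
from h import *
plan([.5533,-.3379,.15],np.radians(96.2))
```

```text
t 16.7 pos [0.5293 0.3439 0.1753] op 0.999 F [ 0.5  0.3 -0.5]
cm [-67.54  -9.68   2.3 ] rv [ 0.01  -0.002  0.069]
```

Request:
apply_moves:
  moves:
    - [[-5, -1, 0, 0, 0, 0.07, 1], [-10, -1.5, 0, 0, 0, 0.07, 1], [-15, -2.1, 0, 0, 0, 0.07, 1], [-20, -2.8, 0, 0, 0, 0.07, 1], [-25, -3.6, 0, 0, 0, 0.07, 1], [-30, -4.3, 0, 0, 0, 0.07, 1], [-34.5, -5, 0, 0, 0, 0.07, 1], [-34.5, -5, 0, 0, 0, 0.07, 1]]

```text
time_s: 17.5
eef_pos: [0.5376, -0.0114, 0.1686]
eef_rot: [0.0, 0.671, 0.742, -0.001]
wrist_force: [-0.4, 0.5, 0.2]
opening: 0.998
```

Request:
apply_moves:
  moves:
    - [[-4.5, -1, 0, 0, 0, 0, 1], [-9, -1.5, 0, 0, 0, 0, 1], [-14, -2, 0, 0, 0, 0, 1], [-19, -2.5, 0, 0, 0, 0, 1], [-24, -2.8, 0, 0, 0, 0, 1], [-28, -3, 0, 0, 0, 0, 1], [-31.5, -3, 0, 0, 0, 0, 1], [-31.5, -3, 0, 0, 0, 0, 1]]

```text
time_s: 18.3
eef_pos: [0.5414, -0.326, 0.1684]
eef_rot: [0.0, 0.67, 0.743, -0.0]
wrist_force: [0.9, 0.6, 0.0]
opening: 0.996
```

Run:
```python
from h import *
plan([.5533,-.3379,.063],np.radians(96.2))
s=camera("side"); m=blob(s[330:,:],ORG,1)[0]+np.array([0,330]); r=cv2.minAreaRect(m); print(cv2.contourArea(m),ray("side",r[0],.081))
```

```text
t 18.3 pos [ 0.5414 -0.326   0.1684] op 0.996 F [0.9 0.6 0. ]
cm [-1.3   1.06 10.54] rv [-0.     0.001 -0.005]
10.0 [[ 0.55974474 -0.33292388  0.081     ]]
```

Request:
apply_moves:
  moves:
    - [[-1.3, 1.05, 3, 0, 0, 0, 1], [-1.3, 1.05, 7, 0, 0, 0, 1], [-1.3, 1.05, 9.5, 0, 0, 0, 1], [-1.3, 1.05, 10.4, 0, 0, 0, 1], [-1.3, 1.05, 10.4, 0, 0, 0, 0.6], [-1.3, 1.05, 10.4, 0, 0, 0, 0], [-1.3, 1.05, 10.4, 0, 0, 0, 0], [-1.3, 1.05, 10.4, 0, 0, 0, 0]]

```text
time_s: 19.15
eef_pos: [0.5543, -0.3347, 0.0671]
eef_rot: [0.001, 0.668, 0.744, 0.0]
wrist_force: [0.6, 0.2, -0.1]
opening: 0.325
```

Request:
apply_moves:
  moves:
    - [[0, 0, 0, 0, 0, 0, 0], [0, 0, 0, 0, 0, 0, 0], [0, 0, 0, 0, 0, 0, 0], [0, 0, 0, 0, 0, 0, 0]]

```text
time_s: 19.55
eef_pos: [0.5543, -0.3348, 0.067]
eef_rot: [0.001, 0.668, 0.744, 0.0]
wrist_force: [0.2, 0.9, 6.6]
opening: 0.248
```

Request:
apply_moves:
  moves:
    - [[0, 0, 0, 0, 0, 0, 0], [0, 0, -1.5, 0, 0, 0, 0], [0, 0, -3, 0, 0, 0, 0], [0, 0, -3, 0, 0, 0, 0], [0, 0, -3, 0, 0, 0, 0]]

```text
time_s: 20.05
eef_pos: [0.5537, -0.3345, 0.0962]
eef_rot: [0.001, 0.668, 0.744, -0.0]
wrist_force: [0.0, 0.7, -2.9]
opening: 0.246
```

Request:
apply_moves:
  moves:
    - [[0, 0, 1, 0, 0, 0, 0], [0, 0, 2, 0, 0, 0, 0], [0, 0, 2.5, 0, 0, 0, 0], [0, 0, 2.7, 0, 0, 0, 0], [0, 0, 2.7, 0, 0, 0, 0]]

```text
time_s: 20.55
eef_pos: [0.5529, -0.3337, 0.0673]
eef_rot: [-0.001, 0.668, 0.744, -0.0]
wrist_force: [0.5, 0.6, -2.0]
opening: 0.252
```

Request:
apply_moves:
  moves:
    - [[0, 0, 0.1, 0, 0, 0, 0], [0, 0, 0.15, 0, 0, 0, 0], [0, 0, 0.15, 0, 0, 0, 0]]

```text
time_s: 20.85
eef_pos: [0.5532, -0.3338, 0.067]
eef_rot: [-0.0, 0.668, 0.744, -0.0]
wrist_force: [-2.8, 4.0, 4.0]
opening: 0.249
```

Request:
apply_moves:
  moves:
    - [[0, 0, 0.1, 0, 0, 0, 0], [0, 0, 0.15, 0, 0, 0, 0], [0, 0, 0.15, 0, 0, 0, 0]]

```text
time_s: 21.15
eef_pos: [0.5533, -0.3338, 0.067]
eef_rot: [-0.0, 0.668, 0.744, -0.0]
wrist_force: [-6.3, 6.2, 14.9]
opening: 0.245
```

```bash
cat > pins.py <<'E'
from h import *
def pins(n="top",im=None):
    im=camera(n) if im is None else im
    r,g,b=[im[:,:,i].astype(int) for i in range(3)]; m=((r-b>55)&(r>g)&(b<80)&(r>90)).astype(np.uint8)
    c=proj(n,[[*st(x,y),.017] for x,y in((-.1,.06),(.1,.06),(.1,-.067),(-.1,-.067))]).astype(np.int32)
    k=np.zeros_like(m); cv2.fillPoly(k,[c],1); m&=k
    for q in cv2.findContours(m,cv2.RETR_EXTERNAL,cv2.CHAIN_APPROX_NONE)[0]:
        if cv2.contourArea(q)<25: continue
        rr=cv2.minAreaRect(q); B=cv2.boxPoints(rr)
        for z in(.012,.023):
            X=(ray(n,B,z)[:,:2]-O)@np.c_[SX,SY]*1000; e=max(X[1]-X[0],X[2]-X[1],key=np.linalg.norm)
            print(n,z,"ctr",X.mean(0).round(1),"L",np.linalg.norm(e).round(1),"ang to y",np.degrees(np.arctan(e[0]/e[1])).round(1))
if __name__=="__main__":
    pins("top");pins("side"); plan([*st(.081,.004),.15],YAW+np.pi/2)
E
python3 pins.py
```

```text
top 0.012 ctr [26.4 36.5] L 40.6 ang to y -0.1
top 0.023 ctr [25.7 36.9] L 40.1 ang to y -0.1
top 0.012 ctr [ 31.2 -39.9] L 49.8 ang to y -32.8
top 0.023 ctr [ 30.5 -38.5] L 49.2 ang to y -32.8
top 0.012 ctr [60.3 36.9] L 40.4 ang to y 0.6
top 0.023 ctr [59.2 37.3] L 39.9 ang to y 0.6
t 21.25 pos [ 0.5532 -0.3338  0.0669] op 0.251 F [-7.2  5.8 14.6]
cm [25.98 10.54 -8.3 ] rv [-0.001 -0.001 -0.069]
```

Request:
apply_moves:
  moves:
    - [[0, 0, -4, 0, 0, 0, 0], [0, 0, -8.3, 0, 0, 0, 0], [4, 1.5, -8.3, 0, 0, -0.03, 0], [8, 3.5, -8.3, 0, 0, -0.07, 0], [12.5, 5.5, -8.3, 0, 0, -0.07, 0], [17, 7.5, -8.3, 0, 0, -0.07, 0], [21.5, 9.5, -8.3, 0, 0, -0.07, 0], [26, 10.5, -8.3, 0, 0, -0.07, 0]]

```text
time_s: 22.05
eef_pos: [0.631, -0.0625, 0.1479]
eef_rot: [0.0, 0.642, 0.767, 0.0]
wrist_force: [-0.3, 0.3, -2.1]
opening: 0.249
```

Request:
apply_moves:
  moves:
    - [[0, 0, 0, 0, 0, 0, 0], [0, 0, 0, 0, 0, 0, 0], [0, 0, 0, 0, 0, 0, 0]]

```text
time_s: 22.35
eef_pos: [0.6299, -0.0653, 0.1479]
eef_rot: [0.0, 0.642, 0.767, -0.0]
wrist_force: [0.3, 0.3, -2.2]
opening: 0.246
```

Run:
```python
from h import *
plan([*st(.0805,.004),.085],YAW+np.pi/2)
s=camera("side");t=camera("top")
print(proj("side",[[*st(x,y),.15-.064+.003] for x,y in((.066,-.057),(.066,.057),(.095,-.057),(.095,.057))]).round(0).tolist())
cv2.imwrite("pics/g9.png",np.hstack([cv2.resize(t[190:350,270:430],(400,400),interpolation=cv2.INTER_CUBIC),cv2.resize(s[160:340,220:400],(400,400),interpolation=cv2.INTER_CUBIC)])[:,:,::-1])
```

```text
t 22.35 pos [ 0.6299 -0.0653  0.1479] op 0.246 F [ 0.3  0.3 -2.2]
cm [0.1  0.   6.29] rv [-0.  0. -0.]
[[334.0, 288.0], [319.0, 241.0], [350.0, 285.0], [334.0, 238.0]]
```

View pics/g9.png

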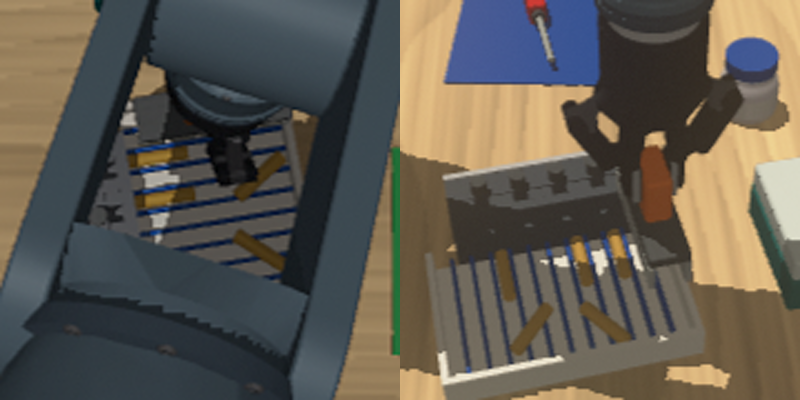

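Request:
apply_moves:
  moves:
    - [[0.1, -0.05, 2, 0, 0, 0, 0], [0.1, -0.05, 4, 0, 0, 0, 0], [0.1, -0.05, 5.5, 0, 0, 0, 0], [0.1, -0.05, 6.2, 0, 0, 0, 0], [0.1, -0.05, 6.3, 0, 0, 0, 0], [0.1, -0.05, 6.3, 0, 0, 0, 0]]

```text
time_s: 23.05
eef_pos: [0.6297, -0.0639, 0.0856]
eef_rot: [0.0, 0.642, 0.767, 0.0]
wrist_force: [-0.3, 0.5, -1.6]
opening: 0.252
```

Run:
```python
from h import *
plan([*st(.0,.004),.085],YAW+np.pi/2)
```

```text
t 23.05 pos [ 0.6297 -0.0639  0.0856] op 0.252 F [-0.3  0.5 -1.6]
cm [-0.05 -8.05  0.06] rv [ 0.001  0.    -0.   ]
```

Request:
apply_moves:
  moves:
    - [[-0.05, -0.6, 0.05, 0, 0, 0, 0], [-0.05, -1.2, 0.05, 0, 0, 0, 0], [-0.05, -1.8, 0.05, 0, 0, 0, 0], [-0.05, -2.4, 0.05, 0, 0, 0, 0], [-0.05, -3.0, 0.05, 0, 0, 0, 0], [-0.05, -3.6, 0.05, 0, 0, 0, 0], [-0.05, -4.2, 0.05, 0, 0, 0, 0], [-0.05, -4.8, 0.05, 0, 0, 0, 0]]

```text
time_s: 23.85
eef_pos: [0.5817, -0.0726, 0.0848]
eef_rot: [0.0, 0.642, 0.767, -0.0]
wrist_force: [0.5, -0.0, -2.3]
opening: 0.252
```

Request:
apply_moves:
  moves:
    - [[0, -0.6, 0, 0, 0, 0, 0], [0, -1.2, 0, 0, 0, 0, 0], [0, -1.8, 0, 0, 0, 0, 0], [0, -2.4, 0, 0, 0, 0, 0], [0, -3.0, 0, 0, 0, 0, 0], [0, -3.6, 0, 0, 0, 0, 0], [0, -4.2, 0, 0, 0, 0, 0], [0, -4.8, 0, 0, 0, 0, 0]]

```text
time_s: 24.65
eef_pos: [0.5344, -0.081, 0.0847]
eef_rot: [0.0, 0.642, 0.767, -0.0]
wrist_force: [-0.6, 0.2, -2.6]
opening: 0.254
```

Request:
apply_moves:
  moves:
    - [[0, -0.6, 0, 0, 0, 0, 0], [0, -1.2, 0, 0, 0, 0, 0], [0, -1.8, 0, 0, 0, 0, 0], [0, -2.4, 0, 0, 0, 0, 0], [0, -3.0, 0, 0, 0, 0, 0], [0, -3.6, 0, 0, 0, 0, 0], [0, -4.2, 0, 0, 0, 0, 0], [0, -4.8, 0, 0, 0, 0, 0]]

```text
time_s: 25.45
eef_pos: [0.4872, -0.0894, 0.0847]
eef_rot: [0.0, 0.642, 0.767, -0.0]
wrist_force: [0.2, 0.4, -1.3]
opening: 0.247
```

Run:
```python
from h import *
plan([*st(-.0795,.004),.085],YAW+np.pi/2)
s=camera("side");t=camera("top")
cv2.imwrite("pics/g10.png",np.hstack([cv2.resize(t[190:350,270:430],(400,400),interpolation=cv2.INTER_CUBIC),cv2.resize(s[190:350,220:380],(400,400),interpolation=cv2.INTER_CUBIC)])[:,:,::-1])
```

```text
t 25.45 pos [ 0.4872 -0.0894  0.0847] op 0.247 F [ 0.2  0.4 -1.3]
cm [-0.04 -1.52 -0.03] rv [0. 0. 0.]
```

View pics/g10.png

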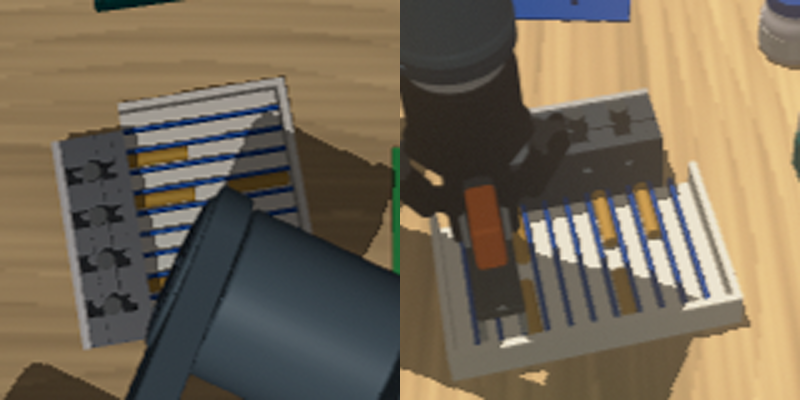

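Request:
apply_moves:
  moves:
    - [[0, -0.5, 0, 0, 0, 0, 0], [0, -1, 0, 0, 0, 0, 0], [0, -1.5, 0, 0, 0, 0, 0], [0, -1.5, 0, 0, 0, 0, 0], [0, -1.5, 0, 0, 0, 0, 0], [0, -1.5, -2, 0, 0, 0, 0], [0, -1.5, -5, 0, 0, 0, 0], [0, -1.5, -6.5, 0, 0, 0, 0]]

```text
time_s: 26.35
eef_pos: [0.4741, -0.0924, 0.1519]
eef_rot: [0.001, 0.642, 0.767, 0.0]
wrist_force: [-0.2, -0.7, -1.9]
opening: 0.248
```

Run:
```python
from h import *
plan([.5,-.34,.15],np.radians(96))
```

```text
t 26.35 pos [ 0.4741 -0.0924  0.1519] op 0.248 F [-0.2 -0.7 -1.9]
cm [-24.83  -1.81   0.23] rv [0.002 0.002 0.072]
```

Request:
apply_moves:
  moves:
    - [[-4, 0.3, 0, 0, 0, 0.03, 0], [-8, 0.6, 0, 0, 0, 0.07, 0], [-12, 1, 0, 0, 0, 0.07, 0], [-16, 1.4, 0, 0, 0, 0.07, 0], [-20, 1.8, 0, 0, 0, 0.07, 0], [-23.3, 2, 0, 0, 0, 0.07, 0], [-23.3, 2, 0, 0, 0, 0.07, 0], [-23.3, 2, 0, 0, 0, 0.07, 0]]

```text
time_s: 27.15
eef_pos: [0.5334, -0.3182, 0.1491]
eef_rot: [-0.001, 0.669, 0.743, 0.0]
wrist_force: [-0.1, -0.3, -2.2]
opening: 0.248
```

Run:
```python
from pins import *
plan([.535,-.318,.067],np.radians(96))
s=camera("side");t=camera("top")
pins("top",t);pins("side",s)
cv2.imwrite("pics/g11.png",np.hstack([cv2.resize(t[210:350,280:420],(400,400),interpolation=cv2.INTER_CUBIC),cv2.resize(s[210:350,225:365],(400,400),interpolation=cv2.INTER_CUBIC)])[:,:,::-1])
```

```text
t 27.15 pos [ 0.5334 -0.3182  0.1491] op 0.248 F [-0.1 -0.3 -2.2]
cm [-0.    0.17  8.21] rv [-0.001 -0.001  0.001]
top 0.012 ctr [-43.4 -32. ] L 49.3 ang to y -0.5
top 0.023 ctr [-43.2 -30.7] L 48.7 ang to y -0.5
top 0.012 ctr [26.4 36.5] L 40.6 ang to y -0.1
top 0.023 ctr [25.7 36.9] L 40.1 ang to y -0.1
top 0.012 ctr [ 26.3 -37.4] L 49.5 ang to y -0.1
top 0.023 ctr [ 25.6 -36.1] L 48.9 ang to y -0.1
top 0.012 ctr [60.3 36.9] L 40.4 ang to y 0.6
top 0.023 ctr [59.2 37.3] L 39.9 ang to y 0.6
```

View pics/g11.png

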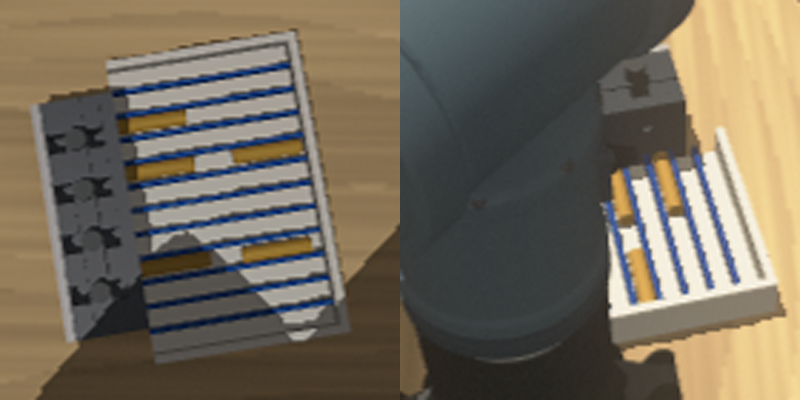

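Request:
apply_moves:
  moves:
    - [[0, 0, 3, 0, 0, 0, 0], [0, 0, 6, 0, 0, 0, 0], [0, 0, 7.6, 0, 0, 0, 0], [0, 0, 8, 0, 0, 0, 0], [0, 0, 8.2, 0, 0, 0, 0], [0, 0, 8.2, 0, 0, 0, 0]]

```text
time_s: 27.85
eef_pos: [0.5343, -0.3182, 0.0689]
eef_rot: [0.001, 0.668, 0.744, 0.0]
wrist_force: [-0.2, 0.4, -2.3]
opening: 0.249
```

Request:
apply_moves:
  moves:
    - [[0, 0, 0, 0, 0, 0, 0], [0, 0, 0, 0, 0, 0, 0]]

```text
time_s: 28.05
eef_pos: [0.5342, -0.3184, 0.069]
eef_rot: [0.001, 0.668, 0.744, 0.0]
wrist_force: [0.1, -0.4, -1.8]
opening: 0.248
```

Request:
apply_moves:
  moves:
    - [[0, 0, 0.1, 0, 0, 0, 0], [0, 0, 0.22, 0, 0, 0, 0], [0, 0, 0.22, 0, 0, 0, 0], [0, 0, 0.22, 0, 0, 0, 0]]

```text
time_s: 28.45
eef_pos: [0.5341, -0.3181, 0.0669]
eef_rot: [0.001, 0.668, 0.744, 0.0]
wrist_force: [-1.3, 2.3, 5.9]
opening: 0.246
```

Request:
apply_moves:
  moves:
    - [[0, 0, 0, 0, 0, 0, 0.4], [0, 0, 0, 0, 0, 0, 0.8], [0, 0, 0, 0, 0, 0, 0.8], [0, 0, 0, 0, 0, 0, 0.8], [0, 0, -3, 0, 0, 0, 0.8], [0, 0, -7, 0, 0, 0, 0.8], [0, 0, -11, 0, 0, 0, 1], [0, 0, -15, 0, 0, 0, 1]]

```text
time_s: 29.25
eef_pos: [0.5334, -0.3177, 0.2168]
eef_rot: [-0.0, 0.668, 0.744, -0.0]
wrist_force: [-0.0, -0.3, 0.3]
opening: 1.005
```

Request:
apply_moves:
  moves:
    - [[0, -5, -2, 0, 0, 0, 1], [0, -10, -5, 0, 0, 0, 1], [0, -15, -8, 0, 0, 0, 1], [0, -20, -8, 0, 0, 0, 1], [0, -20, -8, 0, 0, 0, 1], [0, -20, -8, 0, 0, 0, 1]]

```text
time_s: 29.85
eef_pos: [0.333, -0.3399, 0.2965]
eef_rot: [0.001, 0.669, 0.743, -0.001]
wrist_force: [-0.6, 0.6, -0.3]
opening: 1.002
```

Run:
```python
from pins import *
o=get_obs();print(o["time_s"],o["eef_pos"])
s=camera("side");t=camera("top")
pins("top",t);pins("side",s)
for n,im in(("top",t),("side",s)):
  for q in blob(im,RED,1): print("punch",n,cv2.contourArea(q),ray(n,cv2.minAreaRect(q)[0],.029).round(3))
cv2.imwrite("pics/g12.png",np.vstack([cv2.resize(t[220:345,90:530],(800,227)),cv2.resize(s[130:480,150:400][:, :],(257,360)).repeat(1,axis=1) if 0 else cv2.resize(s[130:480,100:500],(800,373))[:,:]])[:600,:,::-1])
```

```text
29.85 [ 0.33300817 -0.33987797  0.29654155]
top 0.012 ctr [-42.1  35.8] L 39.9 ang to y 0.0
top 0.023 ctr [-41.9  36.3] L 39.4 ang to y 0.0
top 0.012 ctr [-43.4 -31.5] L 48.4 ang to y -0.5
top 0.023 ctr [-43.2 -30.2] L 47.8 ang to y -0.5
top 0.012 ctr [26.4 36.6] L 40.3 ang to y -0.1
top 0.023 ctr [25.7 37.1] L 39.8 ang to y -0.1
top 0.012 ctr [ 26.3 -37.4] L 49.5 ang to y -0.1
top 0.023 ctr [ 25.6 -36.1] L 48.9 ang to y -0.1
top 0.012 ctr [60.3 36.9] L 40.5 ang to y -0.1
top 0.023 ctr [59.3 37.3] L 40.0 ang to y -0.1
side 0.012 ctr [-43.5 -27.3] L 45.0 ang to y 0.0
side 0.023 ctr [-43.8 -35. ] L 44.4 ang to y 0.0
side 0.012 ctr [ 26.4 -29.4] L 39.3 ang to y 0.9
side 0.023 ctr [ 25.1 -37.1] L 38.7 ang to y 0.9
side 0.012 ctr [-42.1  41. ] L 40.8 ang to y 0.1
side 0.023 ctr [-42.4  32.2] L 40.2 ang to y 0.1
side 0.012 ctr [26.3 41. ] L 42.9 ang to y -0.1
side 0.023 ctr [24.9 32.2] L 42.3 ang to y -0.1
side 0.012 ctr [60.2 40.8] L 43.8 ang to y 0.8
side 0.023 ctr [58.4 32. ] L 43.1 ang to y 0.8
punch top 241.0 [[0.525 0.342 0.029]]
punch side 85.0 [[0.525 0.338 0.029]]
```

View pics/g12.png

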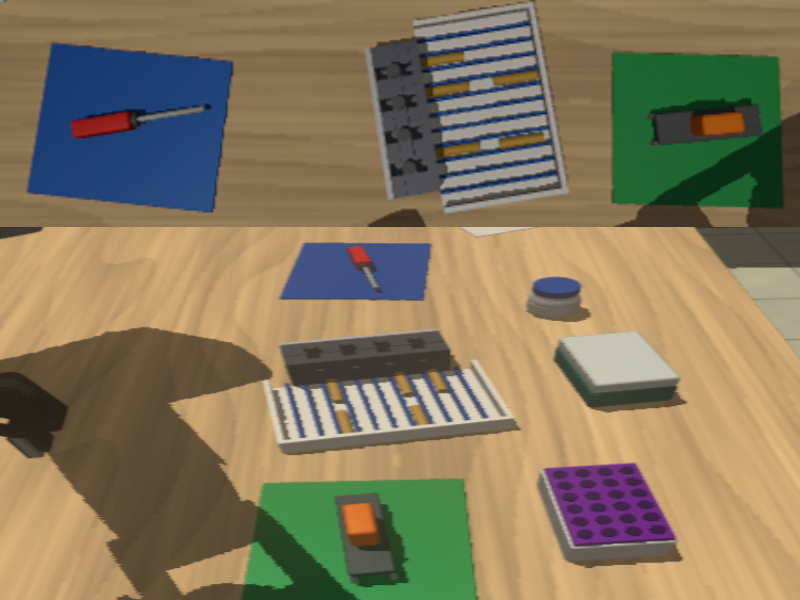

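```bash
python3 -c "
from bench import *
print(hand_in())"
```

```text
the job is handed in; nothing more can be done
None
```

The job is done and handed in at about 30 s of the 200 s allowed.

- **Pins driven out:** bores 0, 2 and 3 held pins, and bore 1 was empty. I pushed each pin out from the entry side with the punch, and each dropped into the tray.
- **Combing:** one pass of the rake across the tray settled both loose pins.
- **Tools:** the punch lies flat and fully on the blue mat, and the rake stands on its tines on the green mat.

**Last checks:** in the final pictures all five pins lie within 1° of the groove direction. They sit at groove centres of about x = 26 (two pins), 60 and −43 mm (two pins). All four bores are empty, and the reagent jar, tip box and tube rack showed no sign of being moved.

**What was off along the way:**
- The punch sat about 2.5 mm lower in the grip than expected, so I touched it to the bench to find its true height before inserting it.
- In bore 3 the punch rubbed with about 9 N of vertical force, and I lowered it about 1 mm for the other bores.
- My automatic check of the punch's sideways position misread in front of bore 2, so I went by the picture there.
- The side view reads pin positions along the grooves up to 8 mm differently from the top view, where the tray wall partly hides some of the pins. Across the grooves and in angle the two views agree.

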